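Walk the tube block round into its cooling dock

ROBOT

A 7-joint arm with a two-finger parallel gripper is mounted at the origin on a cart in front of the work surface, level with it; the furniture and walls round the work are solid. World frame = base frame: x ahead of the robot, y to its left, z up, the work surface at z = 0. Lengths are in m, angles in rad, forces in N, time in s.
With the tool pointing down it reaches from about 0.425 to 0.95 m from the base axis. Payload 4.7 kg.
Tool frame: the origin (TCP) lies midway between the tips of the shut fingers; the grasp point (between the pads) lies 19 mm behind it; x points along the fingers, z is the direction in which the jaws open and shut, and the axes are right-handed (so a half turn about x gives the same grasp; the last joint's range is limited). The gripper opens to 87 mm and grips with 3 to 60 N. Pads are 19 mm wide; open, the fingers measure 117 mm over their backs; the gripper's body (75 mm by 190 mm) begins 51 mm behind the grasp point.
Start: joints at [1.208, 0.469, -0.049, 1.532, 0.024, 1.141, -0.082], TCP at [0.221, -0.638, 0.223] pointing down, gripper open.
Joint ranges: [-2.59, 2.59], [-0.33, 1.99], [-1.39, 1.29], [0.1, 2.45], [-1.04, 4.18], [0.21, 1.99], [-2.66, 2.66]. Speed limits (rad/s): [2.57, 2.57, 3.14, 3.14, 3.14, 3.14, 3.14].

INTERFACE

Orientations are given as a 3x3 rotation matrix whose columns are the frame's x, y, z axes.
In Python, from cell import bot, snapshot, get_calibration, workorder gives the robot as it stands. The module is installed in compiled form; this text tells all that it offers.
- The arm moves only by the tool play_rows, never from a script. Its argument "increments" is one flat list of numbers, 6 for each row, row after row: the shift along the tool's x, y, z in m, then the turn, a rotation vector about the tool's x, y, z in rad. A call has 1 to 5 rows; each row shifts and turns the commanded pose from where the row before left it, along the tool's axes as they then stand; what a row does not reach is not made up. A row lasts 1/10 s, in which the tool goes at most 50 mm and 8.59 degrees, less where a joint would pass 70% of its speed; a pose out of reach is approached as far as the arm can. A call with a gripper value outside its range is refused whole. "hand" is the closure, from 0 (fully open) to 1 (shut), set as the call begins (left out, the last holds). The fingers move at their own pace and stop on an object; "squeeze" is the grip in N (left out, the last holds). Time passes only in rows, so rows that do not move let the fingers close. It gives the time, the measured TCP pose, the force and the opening at its end, in the units of the state.
- bot.state(): the state, without advancing time (a new reading comes with each control period).
- snapshot(name): name is "side" or "top" or "wrist"; returns (picture, depth): 384x512x3 uint8, red, green, blue; 384x512 float32, m along the optical axis (not along the pixel's ray), 0 where there is no reading.
- get_calibration(name): a dict with "mtx" (3x3 intrinsics, pixels), "eye" and "orientation" of the camera in the world; the wrist camera has in their place "T_tool_cam" (4x4, takes a point from camera to tool coordinates, whose origin is the TCP and whose axes are the tool frame's). Camera axes: x right, y down, z forward; pixel columns grow to the right and rows downward; lengths in m; the calibration is good to about 2 mm. A picture is of the moment at which its call begins: read the wrist's pose just before it. get_calibration takes no time and is no camera call.
- workorder.finish_job(): hands the job in, once; it reports no verdict.
The state is a dict: "time_s": time; "q": joint angles; "dq": joint speeds; "joint_torque": joint torques, N m; "position": TCP position; "orientation": TCP orientation; "contact_force": force on the tool from outside, world axes, zero at the start; "ft_torque": the same for the moment, N m; "finger_gap": opening from 0.0 (shut) to 1.0 (fully open).
Only numpy, scipy, OpenCV 4.12 (cv2) and the standard library are available. Lean on these libraries where they do the work, as an engineer would, in place of code of your own. Each camera call takes 0.05 s, during which the arm holds its last target.

TASK

The heavy aluminium tube block has been left standing askew in front of its bench cooler. Without gripping or lifting it, walk it round on the bench with fingertip pushes at its corners and sides until its slotted face looks at the cooler, then push it home: the cooler's key fully in the slot and the block's face flush on the cold plate. Then take the hand away, and leave the two small bottles and the timer standing round it undisturbed.

Things in the scene. Friction and masses are not known exactly. Their poses are not given: they have to be found in the camera images.
- tube_block: Solid aluminium tube block, 90 mm (its x) by 120 mm (its y) by 48 mm high, about 1.2 kg, loose, too wide to grip; wells in the top, nine closed with white tube caps 6 mm proud. Origin: centre of its underside; z up. Its +x face (120 mm wide, 45 mm from the origin) has the slot; the other sides are plain. Friction on the bench about 0.6: it slides at 5 to 10 N and stops when the push stops.
- block_face (a point): Middle of the block's slotted face, 24 mm above its underside; axes as the block's. Here is an upright slot through the full height, open to the face: 40 mm wide at the mouth, narrowing evenly to 22 mm at 14 mm depth, then parallel to 29 mm depth. A push across a face near its end turns the block about a point some 35 mm beyond its centre; a push at mid-face moves it straight.
- cold_dock: Bench cooler, fixed; upright aluminium cold plate 140 mm wide, top edge at 50 mm, white housing with fins behind it (61 mm high, to 52 mm behind the plate's front). Origin: on the bench below the middle of the plate's front; x points into the plate (the way the block is pushed home), y along the plate to the left, z up. Block home: its axes parallel to these, its origin at x = -45 mm, y = 0.
- dock_face (a point): Middle of the cold plate's front, 24 mm above the bench, where block_face arrives; axes as the cooler's. Here a steel key 18 mm wide with a round nose stands out 24 mm towards the block (along -x), from 3 to 33 mm above the bench. Close behind the cooler stands a reactor 0.4 m high, to the left a balance with a 0.32 m high bottle on it: stay on the near side.
- bottle_100_a: Bystander, loose: 100 ml glass bottle with a blue cap, 56 mm across, 103 mm high; origin at the centre of its underside. Leave it alone.
- buffer_bottle: Bystander, loose: white plastic bottle, 48 mm across, 103 mm high; origin at the centre of its underside. Leave it alone.
- timer: Bystander, loose: small white timer lying on the bench, 62 x 62 x 16 mm; origin at the centre of its underside. Leave it alone.

How it is judged:
By the outcome, as a careful person would: the job done as asked, in the order asked, and still so for the second after the job is handed in, with the robot touching nothing.
It also fails if it takes over 58 s, if anything falls off the work surface, if the arm or the gripper's body presses on something with over 40 N, if the wrist force passes 120 N, or if a joint passes its speed limit or range.

## Working session

There is one attempt and no reset: what is moved stays moved. The work goes in short steps, Python scripts to look and compute and a tool call to move; the robot and the scene stay as the last step left them, time stands still between calls to the robot, and variables do not carry over. Pictures are saved under pics/ and viewed, and the job is handed in when it is done.

Besides the shell and the picture viewer there is one more tool, called after "Call:" as name(argument=value, ...), one argument or row to a line, values as JSON. play_rows: Moves the arm, as the interface text tells. Its arguments: {"type":"object","properties":{"increments":{"type":"array"},"hand":{"type":"number"},"squeeze":{"type":"number"}},"required":["increments"]}

```bash
mkdir -p pics; ls
cat > h.py <<'E'
import numpy as np, cv2, sys
from cell import bot, snapshot, get_calibration, workorder
def st():
    s=bot.state(); 
    print('t',round(s['time_s'],2),'p',np.round(s['position'],4),'F',np.round(s['contact_force'],1),'gap',round(s['finger_gap'],2)); print(np.round(s['orientation'],3).tolist()); print('q',np.round(s['q'],3)); return s
def save(n,img): cv2.imwrite('pics/'+n+'.png',cv2.cvtColor(img,cv2.COLOR_RGB2BGR))
def cam(name,s=None):
    c=get_calibration(name); K=np.array(c['mtx'])
    if name=='wrist':
        T=np.array(c['T_tool_cam']); W=np.eye(4); W[:3,:3]=np.array(s['orientation']); W[:3,3]=s['position']; W=W@T
        return K,W[:3,:3],W[:3,3]
    return K,np.array(c['orientation']),np.array(c['eye'])
def ray(C,uv,z):
    K,R,e=C; uv=np.atleast_2d(np.asarray(uv,float))
    d=(np.linalg.inv(K)@np.c_[uv,np.ones(len(uv))].T).T@R.T
    return e+d*((z-e[2])/d[:,2])[:,None]
def proj(C,p):
    K,R,e=C; q=(np.atleast_2d(p)-e)@R; q=q@K.T; return q[:,:2]/q[:,2:]
def cloud(C,dep):
    K,R,e=C; h,w=dep.shape; u,v=np.meshgrid(np.arange(w),np.arange(h))
    d=np.stack([(u-K[0,2])/K[0,0],(v-K[1,2])/K[1,1],np.ones_like(u,float)],-1)*dep[...,None]
    return d@R.T+e
E
python3 - <<'E'
from h import *
s=st()
for n in ['top','side']:
    im,d=snapshot(n); save(n+'0',im); np.savez('/tmp/'+n+'0',im=im,d=d); c=get_calibration(n); print(n,np.array(c['mtx']).round(1).tolist(),np.round(c['eye'],3),np.round(c['orientation'],3).tolist())
E
```

```text
pics
t 0.0 p [ 0.221  -0.6372  0.2215] F [-0.5  0.2 -0.2] gap 1.0
[[-0.001, 0.945, 0.328], [0.002, 0.328, -0.945], [-1.0, -0.0, -0.002]]
q [ 1.208  0.469 -0.049  1.534  0.024  1.141 -0.082]
top [[383.7, 0.0, 258.5], [0.0, 383.7, 194.0], [0.0, 0.0, 1.0]] [ 0.434 -0.182  1.019] [[0.012, -0.998, 0.057], [-1.0, -0.012, 0.003], [-0.002, -0.057, -0.998]]
side [[452.6, 0.0, 258.1], [0.0, 452.6, 192.9], [0.0, 0.0, 1.0]] [0.088 0.721 0.623] [[-0.906, -0.199, 0.373], [-0.423, 0.46, -0.781], [-0.016, -0.865, -0.501]]
```

View pics/top0.png

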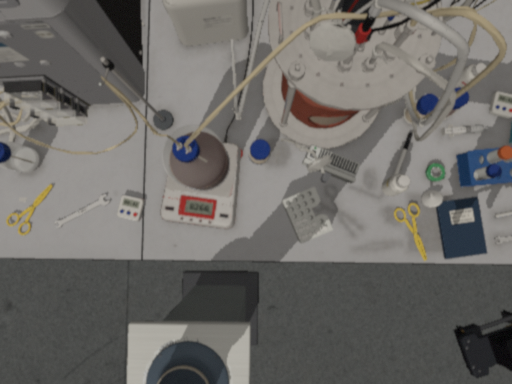

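View pics/side0.png

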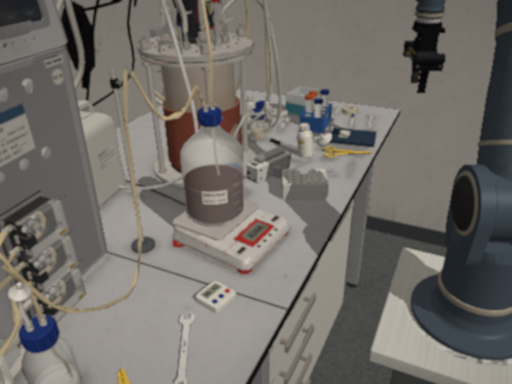

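Run:
```python
from h import *
z=np.load('/tmp/top0.npz'); im=z['im']
save('topz0',cv2.resize(im[125:265,230:430],None,fx=4,fy=4,interpolation=cv2.INTER_CUBIC))
z=np.load('/tmp/side0.npz'); im=z['im']
save('sidez0',cv2.resize(im[100:220,230:390],None,fx=5,fy=5,interpolation=cv2.INTER_CUBIC))
```

```text
(no output)
```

View pics/topz0.png

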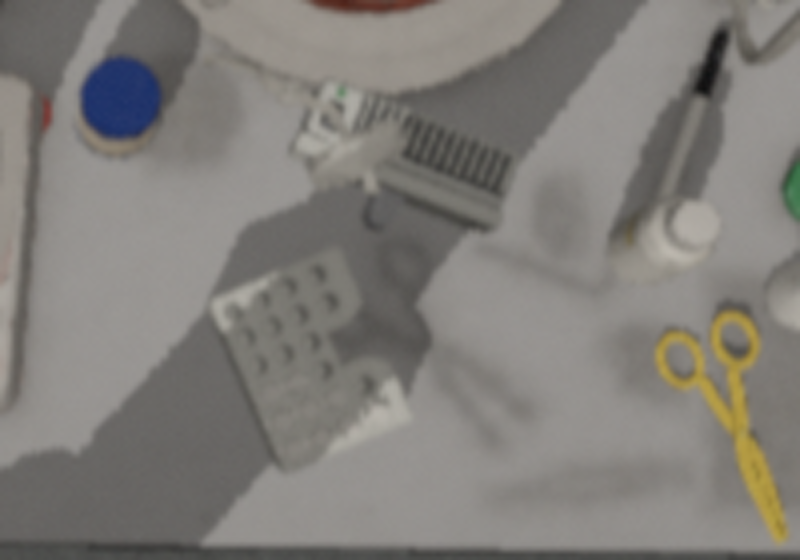

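View pics/sidez0.png

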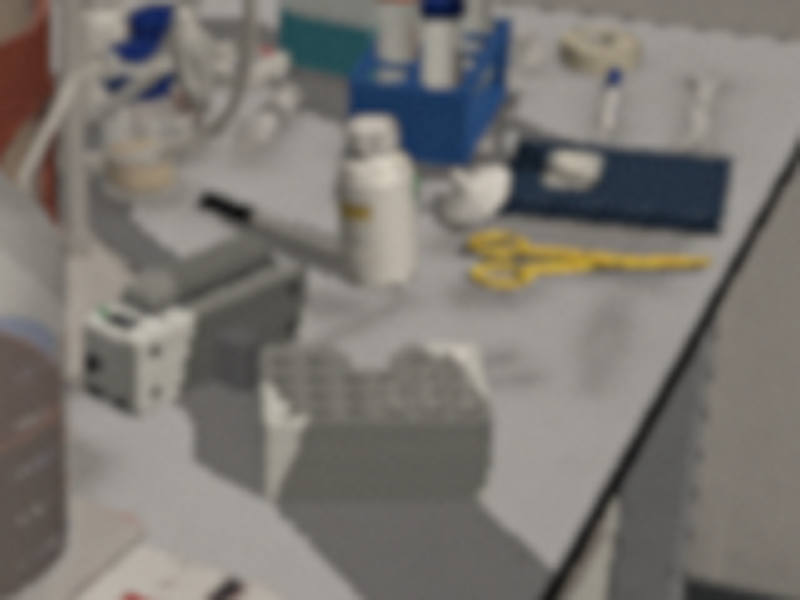

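Run:
```python
from h import *
z=np.load('/tmp/top0.npz'); im=z['im'];d=z['d']; C=cam('top'); P=cloud(C,d)
print('bench z',np.round([P[230,270,2],P[245,340,2],P[200,370,2]],4))
# block top
def rect(m,nm):
    m=m.astype(np.uint8); n,l,stt,cen=cv2.connectedComponentsWithStats(m)
    for i in range(1,n):
        if stt[i,4]<30: continue
        q=P[l==i]; r=cv2.minAreaRect(q[:,:2].astype(np.float32)*1000)
        print(nm,stt[i],'c',np.round(r[0],1),'sz',np.round(r[1],1),'ang',round(r[2],1),'z',np.round(np.percentile(q[:,2],[5,50,95]),4))
roi=np.zeros(d.shape,bool); roi[125:262,230:430]=1
rect(roi&(P[...,2]>.040)&(P[...,2]<.058),'40-58')
rect(roi&(P[...,2]>.057)&(P[...,2]<.068),'57-68')
rect(roi&(P[...,2]>.08)&(P[...,2]<.12),'80-120')
rect(roi&(P[...,2]>.01)&(P[...,2]<.12),'all')
Z=np.clip(P[125:265,230:430,2]*2500,0,255).astype(np.uint8)
cv2.imwrite('pics/topdz0.png',cv2.resize(cv2.applyColorMap(Z,cv2.COLORMAP_JET),None,fx=4,fy=4,interpolation=cv2.INTER_NEAREST))
```

```text
bench z [-0.0031 -0.0024 -0.0027]
40-58 [310 125  27   3  55] c [ 666.6 -343.3] sz [ 6.7 66.4] ang 0.8 z [0.0413 0.0452 0.052 ]
40-58 [309 144  51  38 663] c [ 573.4 -366.9] sz [138.1  53. ] ang 67.9 z [0.0438 0.0486 0.055 ]
40-58 [303 152  12  12  83] c [ 583.4 -303.4] sz [23.5 27.7] ang 35.0 z [0.0423 0.0484 0.0512]
40-58 [249 154  21   9  38] c [ 579.5 -179.3] sz [51.  19.4] ang 88.7 z [0.0439 0.0536 0.0572]
40-58 [230 157   7  40  99] c [ 532.7 -114.1] sz [97.7 14.3] ang 0.5 z [0.0404 0.0447 0.0579]
40-58 [386 177  13  17  52] c [ 512.6 -514. ] sz [45.8 17.6] ang 26.2 z [0.0421 0.05   0.0574]
40-58 [ 282  186   51   57 1392] c [ 440.1 -303.7] sz [119.9  90.3] ang 23.7 z [0.0439 0.0475 0.0538]
57-68 [230 144   8  50 209] c [ 552.6 -115.7] sz [124.3  17.7] ang 0.9 z [0.0572 0.0591 0.0615]
57-68 [249 153  19  10  43] c [ 579.  -175.3] sz [46.5 16.7] ang 78.2 z [0.0571 0.0608 0.0647]
57-68 [388 179  13  14  31] c [ 510.3 -514.1] sz [40.9 12.5] ang 36.2 z [0.0574 0.0638 0.0675]
80-120 [250 139  21  21 341] c [ 596.2 -181.7] sz [48.6 47.3] ang 88.9 z [0.0965 0.1014 0.1044]
80-120 [394 174  16  17 181] c [ 520.3 -526.4] sz [37.2 29.9] ang 8.1 z [0.0812 0.0996 0.1041]
all [ 276  125   93   58 2053] c [ 600.5 -346.7] sz [153.7 244.5] ang 0.7 z [0.0104 0.0146 0.0587]
all [406 125  13  20  89] c [ 643.  -570.6] sz [17.1 57.7] ang 70.0 z [0.0103 0.057  0.0942]
all [248 139  23  26 459] c [ 594.  -179.7] sz [50.4 53.8] ang 42.0 z [0.0327 0.1006 0.1041]
all [230 143  13  85 689] c [ 514.9 -120.2] sz [221.2  29.2] ang 0.4 z [0.0164 0.0399 0.0606]
all [302 152  13  14  99] c [ 582.5 -307.6] sz [23.8 28.7] ang 62.3 z [0.021  0.0476 0.0507]
all [382 160  28  36 488] c [ 540.6 -529. ] sz [47.  96.4] ang 83.9 z [0.0119 0.076  0.1028]
all [ 282  186   51   57 1587] c [ 440.1 -303.7] sz [119.8  90.5] ang 23.8 z [0.0142 0.0471 0.0535]
all [421 191   9  16  90] c [ 486.2 -614.9] sz [18.7 40.3] ang 81.2 z [0.0119 0.0183 0.0271]
```

View pics/topdz0.png

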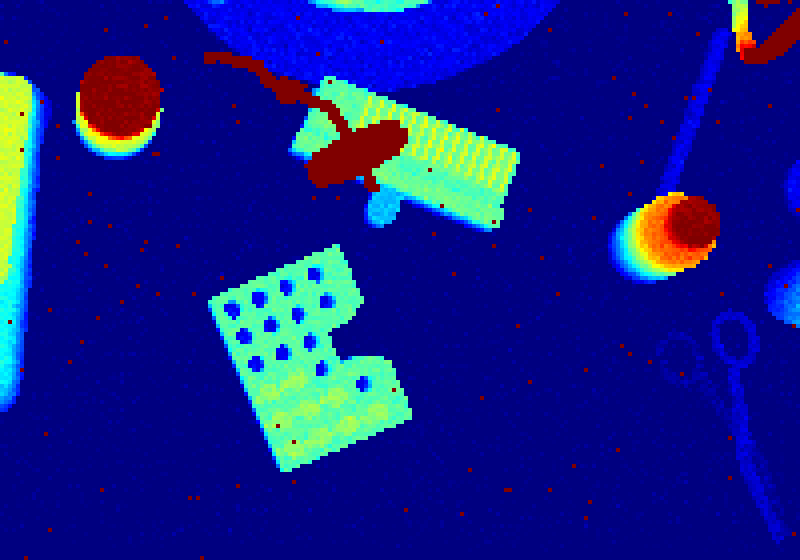

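Run:
```python
from h import *
z=np.load('/tmp/top0.npz'); im=z['im'];d=z['d']; C=cam('top'); P=cloud(C,d)
print('hang',[ (u,v,np.round(P[v,u],3)) for u,v in [(320,164),(330,160),(310,167),(303,148),(323,171),(290,140)]])
m=np.zeros(d.shape,bool); m[140:184,300:362]=1
m1=m&(P[...,2]>.043)&(P[...,2]<.06); n,l,s_,c_=cv2.connectedComponentsWithStats(m1.astype(np.uint8))
i=[k for k in range(1,n) if s_[k,4]>300][0]
q=P[l==i]
q=P[m1]
# also left of the hanging
for yaw in [-20,-21,-22,-23,-24]:
    a=np.radians(yaw); X=np.array([np.cos(a),np.sin(a)]);Y=np.array([-X[1],X[0]])
    u=q[:,:2]@X; v=q[:,:2]@Y
    # front edge per v-bin
    b=np.arange(v.min(),v.max(),.008); f=[np.round(u[(v>=t)&(v<t+.008)].min()*1000,1) if ((v>=t)&(v<t+.008)).any() else 0 for t in b]
    print(yaw,'v',np.round([v.min(),v.max()],4),f)
mk=np.zeros(d.shape,bool); mk[170:184,318:332]=1
k=P[mk&(P[...,2]>.02)&(P[...,2]<.038)]; print('key pts',len(k),np.round(k[:,:2].min(0),4),np.round(k[:,:2].max(0),4))
a=np.radians(-22.1); X=np.array([np.cos(a),np.sin(a)]);Y=np.array([-X[1],X[0]])
print('key dock u',np.round(np.percentile(k[:,:2]@X,[0,5,50,95,100]),4),'v',np.round(np.percentile(k[:,:2]@Y,[0,5,50,95,100]),4), np.median(k[:,2]))
```

```text
hang [(320, 164, array([ 0.542, -0.306,  0.231])), (330, 160, array([ 0.553, -0.329,  0.219])), (310, 167, array([ 0.536, -0.286,  0.23 ])), (303, 148, array([ 0.576, -0.272,  0.225])), (323, 171, array([ 0.529, -0.314,  0.222])), (290, 140, array([ 0.598, -0.246,  0.202]))]
-20 v [-0.217  -0.0774] [np.float64(636.5), np.float64(636.8), np.float64(637.1), np.float64(636.4), np.float64(637.8), np.float64(637.5), np.float64(637.3), np.float64(637.7), np.float64(637.8), np.float64(638.2), np.float64(639.7), np.float64(673.1), np.float64(667.9), np.float64(663.3), np.float64(650.3), np.float64(641.8), np.float64(640.0), np.float64(640.6)]
-21 v [-0.2057 -0.066 ] [np.float64(640.1), np.float64(640.3), np.float64(640.4), np.float64(639.6), np.float64(640.9), np.float64(640.5), np.float64(640.1), np.float64(640.3), np.float64(640.4), np.float64(640.5), np.float64(642.0), np.float64(675.2), np.float64(669.8), np.float64(665.1), np.float64(651.9), np.float64(643.3), np.float64(641.3), np.float64(641.8)]
-22 v [-0.1944 -0.0547] [np.float64(643.5), np.float64(643.6), np.float64(643.6), np.float
[... 469 characters left out ...]
9), np.float64(644.6), np.float64(645.9), np.float64(681.3), np.float64(673.1), np.float64(668.1), np.float64(654.5), np.float64(645.7), np.float64(643.5), np.float64(643.8)]
-24 v [-0.1716 -0.0319] [np.float64(649.8), np.float64(649.6), np.float64(649.4), np.float64(648.2), np.float64(648.9), np.float64(648.0), np.float64(647.4), np.float64(647.2), np.float64(646.8), np.float64(646.3), np.float64(647.5), np.float64(682.7), np.float64(674.4), np.float64(669.3), np.float64(655.5), np.float64(646.6), np.float64(644.3), np.float64(644.4)]
key pts 70 [ 0.5263 -0.367 ] [ 0.5518 -0.3425]
key dock u [0.6194 0.6203 0.632  0.6432 0.6436] v [-0.1351 -0.1318 -0.1238 -0.1155 -0.1143] 0.03194518494575621
```

Run:
```python
from h import *
print(np.round(get_calibration('wrist')['T_tool_cam'],3))
z=np.load('/tmp/top0.npz'); im=z['im'];d=z['d']; C=cam('top'); P=cloud(C,d)
X=np.array([.9272,-.3746]);Y=np.array([.3746,.9272])
m=np.zeros(d.shape,bool); m[60:262,180:470]=1
for zl,zh in [(.07,.15),(.15,.3),(.3,.5),(.5,.9)]:
    k=P[m&(P[...,2]>zl)&(P[...,2]<zh)]; u=k[:,:2]@X; v=k[:,:2]@Y
    g={}
    for vb in np.arange(-.36,.16,.04):
        s=(v>=vb)&(v<vb+.04)
        if s.sum()>2: g[round(vb,2)]=round(float(np.sort(u[s])[2]),3)
    print(zl,zh,'min u per v',g)
```

```text
[[ 0.    -0.267  0.964 -0.163]
 [-0.001 -0.964 -0.267  0.073]
 [ 1.    -0.001 -0.001  0.001]
 [ 0.     0.     0.     1.   ]]
0.07 0.15 min u per v {np.float64(-0.36): 0.9, np.float64(-0.32): 0.658, np.float64(-0.28): 0.666, np.float64(-0.24): 0.866, np.float64(-0.2): 0.812, np.float64(-0.16): 0.783, np.float64(-0.12): 0.76, np.float64(-0.08): 0.739, np.float64(-0.04): 0.737, np.float64(-0.0): 0.606, np.float64(0.04): 0.597, np.float64(0.08): 0.497, np.float64(0.12): 0.472}
0.15 0.3 min u per v {np.float64(-0.28): 0.757, np.float64(-0.24): 0.77, np.float64(-0.12): 0.607, np.float64(-0.08): 0.601, np.float64(-0.04): 0.632, np.float64(-0.0): 0.647, np.float64(0.08): 0.496, np.float64(0.12): 0.471}
0.3 0.5 min u per v {np.float64(-0.28): 0.757, np.float64(-0.24): 0.751, np.float64(-0.2): 0.742, np.float64(-0.16): 0.726, np.float64(-0.12): 0.706, np.float64(-0.08): 0.696, np.float64(-0.04): 0.695, np.float64(-0.0): 0.699, np.float64(0.04): 0.651, np.float64(0.08): 0.588, np.float64(0.12): 0.516}
0.5 0.9 min u per v {np.float64(-0.2): 0.734, np.float64(-0.16): 0.733, np.float64(0.04): 0.673}
```

```bash
cat >> h.py <<'E'
from scipy.spatial.transform import Rotation as Ro
def Rt(yaw,tilt):
    a,t=np.radians(yaw),np.radians(tilt); p=np.array([np.cos(a),np.sin(a),0]); zz=np.array([-np.sin(a),np.cos(a),0])
    x=np.cos(t)*np.array([0,0,-1.])+np.sin(t)*p; y=np.cross(zz,x); return np.c_[x,y,zz]
def plan(p1,R1,n,p0=None,R0=None):
    s=bot.state()
    if p0 is None: p0,R0=np.array(s['position']),np.array(s['orientation'])
    rv=Ro.from_matrix(R0.T@R1).as_rotvec()/n; d=(np.array(p1)-p0)/n; R=R0.copy(); out=[]
    for i in range(n):
        out.append(np.round(np.r_[R.T@d,rv],4).tolist()); R=R@Ro.from_rotvec(rv).as_matrix()
    for i in range(0,n,5): print([x for r in out[i:i+5] for x in r])
X=np.array([.9272,-.3746]);Y=np.array([.3746,.9272])
def blk(c,yaw,bx,by):
    a=np.radians(yaw); return np.array(c)+bx*np.array([np.cos(a),np.sin(a)])+by*np.array([-np.sin(a),np.cos(a)])
E
python3 - <<'E'
from h import *
q=blk([.4401,-.3037],-66.3,-.075,0); print(q)
plan([q[0],q[1],.14],Rt(-66.3,10),15)
E
```

```text
[ 0.40995392 -0.23502531]
[0.0055, 0.0207, -0.0212, -0.1097, -0.0097, -0.009, 0.0051, 0.0229, -0.0189, -0.1097, -0.0097, -0.009, 0.0047, 0.0249, -0.0163, -0.1097, -0.0097, -0.009, 0.0043, 0.0266, -0.0135, -0.1097, -0.0097, -0.009, 0.004, 0.0279, -0.0105, -0.1097, -0.0097, -0.009]
[0.0036, 0.029, -0.0074, -0.1097, -0.0097, -0.009, 0.0033, 0.0296, -0.0043, -0.1097, -0.0097, -0.009, 0.003, 0.03, -0.001, -0.1097, -0.0097, -0.009, 0.0027, 0.0299, 0.0022, -0.1097, -0.0097, -0.009, 0.0025, 0.0295, 0.0055, -0.1097, -0.0097, -0.009]
[0.0023, 0.0288, 0.0087, -0.1097, -0.0097, -0.009, 0.0022, 0.0277, 0.0117, -0.1097, -0.0097, -0.009, 0.0021, 0.0262, 0.0147, -0.1097, -0.0097, -0.009, 0.002, 0.0245, 0.0174, -0.1097, -0.0097, -0.009, 0.002, 0.0224, 0.02, -0.1097, -0.0097, -0.009]
```

Call:
play_rows(
  increments=[0.0055,0.0207,-0.0212,-0.11,-0.01,-0.009,0.005,0.023,-0.019,-0.11,-0.01,-0.009,0.0047,0.025,-0.0163,-0.11,-0.01,-0.009,0.0043,0.0266,-0.0135,-0.11,-0.01,-0.009,0.004,0.028,-0.0105,-0.11,-0.01,-0.009],
  hand=0.15,
)

```text
time_s: 0.6
position: [0.2846, -0.502, 0.1946]
orientation: [[-0.008, 0.63, 0.776], [-0.066, 0.774, -0.629], [-0.998, -0.056, 0.035]]
contact_force: [0.5, 0.1, -0.5]
finger_gap: 0.854
```

Call:
play_rows(
  increments=[0.0036,0.029,-0.0074,-0.11,-0.01,-0.009,0.0033,0.0296,-0.0043,-0.11,-0.01,-0.009,0.003,0.03,-0.001,-0.11,-0.01,-0.009,0.0027,0.03,0.0022,-0.11,-0.01,-0.009,0.0025,0.0295,0.0055,-0.11,-0.01,-0.009],
)

```text
time_s: 1.1
position: [0.3473, -0.3678, 0.1673]
orientation: [[0.019, 0.132, 0.991], [-0.126, 0.984, -0.128], [-0.992, -0.123, 0.036]]
contact_force: [-1.1, 0.2, -0.1]
finger_gap: 0.853
```

Call:
play_rows(
  increments=[0.0023,0.0288,0.0087,-0.11,-0.01,-0.009,0.0022,0.0277,0.0117,-0.11,-0.01,-0.009,0.0021,0.0262,0.0147,-0.11,-0.01,-0.009,0.002,0.0245,0.0174,-0.11,-0.01,-0.009,0.002,0.0224,0.02,-0.11,-0.01,-0.009],
)

```text
time_s: 1.6
position: [0.4099, -0.2338, 0.1398]
orientation: [[0.075, -0.403, 0.912], [-0.163, 0.897, 0.41], [-0.984, -0.179, 0.001]]
contact_force: [-0.3, 0.5, -0.0]
finger_gap: 0.849
```

Run:
```python
from h import *
s=st(); q=blk([.4401,-.3037],-66.3,-.075,0)
for n in ['top','side','wrist']:
    im,d=snapshot(n); save(n+'1',im); np.savez('/tmp/'+n+'1',im=im,d=d)
plan([q[0],q[1],.06],Rt(-66.3,10),5)
```

```text
t 1.6 p [ 0.4099 -0.2338  0.1398] F [-0.3  0.5 -0. ] gap 0.85
[[0.075, -0.403, 0.912], [-0.163, 0.897, 0.41], [-0.984, -0.179, 0.001]]
q [ 0.801  0.218 -0.514  2.164  0.378  0.7    0.446]
[0.0157, 0.0025, -0.0002, 0.0015, 0.0006, 0.0008, 0.0157, 0.0025, -0.0002, 0.0015, 0.0006, 0.0008, 0.0157, 0.0025, -0.0002, 0.0015, 0.0006, 0.0008, 0.0157, 0.0025, -0.0002, 0.0015, 0.0006, 0.0008, 0.0157, 0.0024, -0.0001, 0.0015, 0.0006, 0.0008]
```

View pics/wrist1.png

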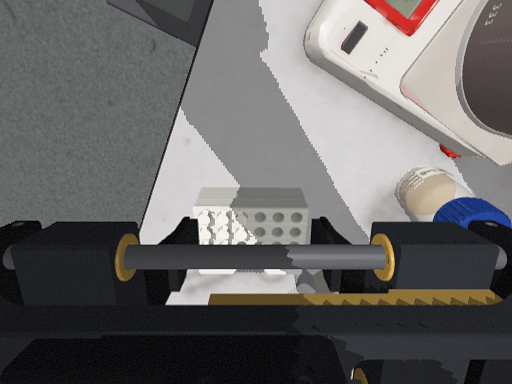

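View pics/side1.png

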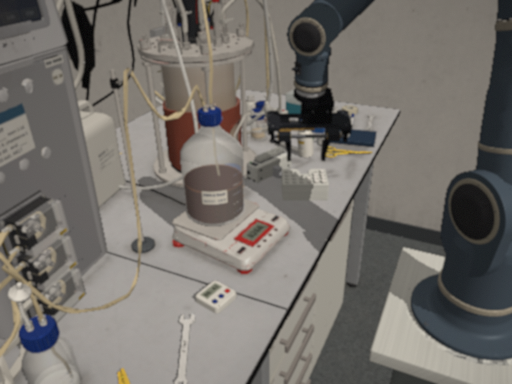

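View pics/top1.png

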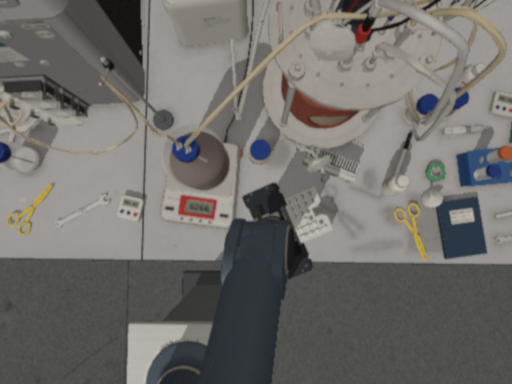

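Call:
play_rows(
  increments=[0.0157,0.0025,0,0,0,0,0.0157,0.0025,0,0,0,0,0.0157,0.0025,0,0,0,0,0.0157,0.0025,0,0,0,0,0.0157,0.0025,0,0,0,0],
)

```text
time_s: 2.25
position: [0.41, -0.238, 0.06]
orientation: [[0.074, -0.396, 0.915], [-0.163, 0.901, 0.403], [-0.984, -0.179, 0.001]]
contact_force: [-0.2, 0.1, 0.3]
finger_gap: 0.846
```

Call:
play_rows(
  increments=[0.0138,0.0024,0,0,0,0,0.0138,0.0024,0,0,0,0,0.0138,0.0024,0,0,0,0,0,0,0,0,0,0],
)

```text
time_s: 2.65
position: [0.4092, -0.2376, 0.0172]
orientation: [[0.07, -0.398, 0.915], [-0.162, 0.9, 0.404], [-0.984, -0.177, -0.001]]
contact_force: [0.1, 0.9, -1.1]
finger_gap: 0.849
```

Run:
```python
from h import *
s=st()
im,d=snapshot('wrist'); save('wrist2',im); np.savez('/tmp/wrist2',im=im,d=d)
z=np.load('/tmp/top1.npz'); C=cam('top'); P=cloud(C,z['d'])
m=np.zeros(z['d'].shape,bool); m[180:250,280:340]=1
q=P[m&(P[...,2]>.043)&(P[...,2]<.058)]; print(len(q))
```

```text
t 2.65 p [ 0.4092 -0.2376  0.0172] F [ 0.1  0.9 -1.1] gap 0.85
[[0.07, -0.398, 0.915], [-0.162, 0.9, 0.404], [-0.984, -0.177, -0.001]]
q [ 0.637  0.434 -0.343  2.257  0.684  0.44   0.129]
1327
```

View pics/wrist2.png

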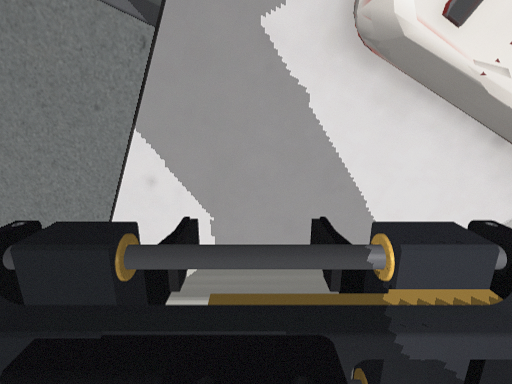

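Call:
play_rows(
  increments=[0.0007,-0.0039,0,0,0,0,0.0007,-0.0039,0,0,0,0,0.0007,-0.0039,0,0,0,0,0.0005,-0.003,0,0,0,0,0.0005,-0.0025,0,0,0,0],
)

```text
time_s: 3.2
position: [0.4175, -0.2518, 0.0187]
orientation: [[0.074, -0.399, 0.914], [-0.161, 0.9, 0.406], [-0.984, -0.177, 0.002]]
contact_force: [-4.2, 9.3, 8.4]
finger_gap: 0.845
```

Run:
```python
from h import *
s=st()
im,d=snapshot('side'); save('side3',cv2.resize(im[90:220,230:390],None,fx=5,fy=4.6,interpolation=cv2.INTER_CUBIC)); np.savez('/tmp/side3',im=im,d=d)
```

```text
t 3.2 p [ 0.4175 -0.2518  0.0187] F [-4.2  9.3  8.4] gap 0.85
[[0.074, -0.399, 0.914], [-0.161, 0.9, 0.406], [-0.984, -0.177, 0.002]]
q [ 0.668  0.446 -0.353  2.228  0.673  0.451  0.171]
```

View pics/side3.png

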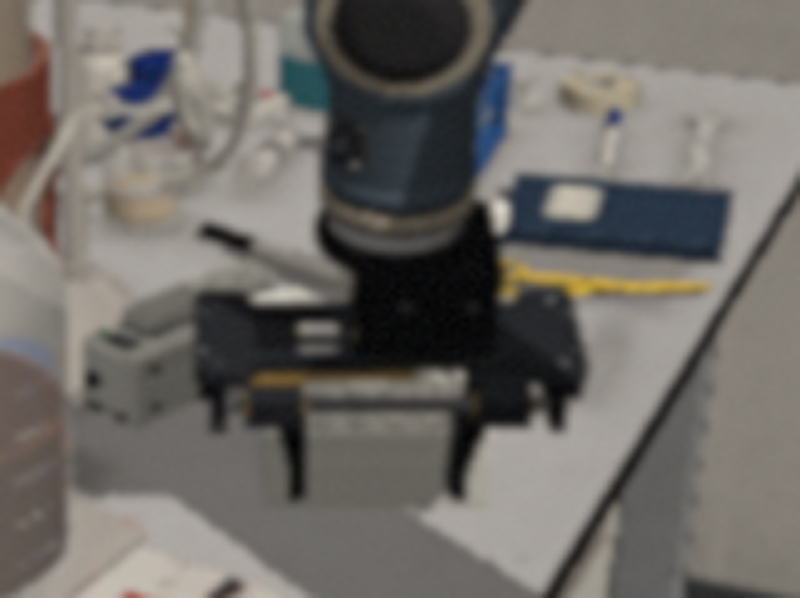

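```bash
cat >> h.py <<'E'
def piv(pv,deg,adv=0):
    s=bot.state(); p=np.array(s['position']);R=np.array(s['orientation']); a=np.radians(deg)
    dz=Ro.from_rotvec([0,0,a]).as_matrix(); r=p-np.r_[pv,p[2]]
    y=-R[:,1].copy(); y[2]=0; y/=np.linalg.norm(y)
    print('row',np.round(np.r_[R.T@(dz@r-r+adv*y),R.T@np.array([0,0,a])],4).tolist())
    yaw=np.degrees(np.arctan2(y[1],y[0])); print('tool yaw',yaw.round(2),'p',p.round(4),'u,v',np.round([p[:2]@X,p[:2]@Y],4))
E
python3 - <<'E'
from h import *
piv([.4721,-.2896],3.5,.0003)
E
```

```text
row [0.0004, -0.0025, -0.0034, -0.0601, -0.0108, 0.0001]
tool yaw -66.07 p [ 0.4174 -0.2516  0.0186] u,v [ 0.4813 -0.0769]
```

Call:
play_rows(
  increments=[0.0004,-0.0025,-0.0034,-0.06,-0.0108,0,0.0004,-0.0025,-0.0034,-0.06,-0.0108,0,0.0004,-0.0025,-0.0034,-0.06,-0.0108,0],
)

```text
time_s: 3.55
position: [0.4113, -0.2618, 0.0184]
orientation: [[0.101, -0.559, 0.823], [-0.144, 0.81, 0.568], [-0.984, -0.176, 0.001]]
contact_force: [-2.2, 6.6, 5.1]
finger_gap: 0.846
```

```bash
cat >> h.py <<'E'
def topblk(tag):
    im,d=snapshot('top'); save('top'+tag,cv2.resize(im[125:265,230:430],None,fx=4,fy=4,interpolation=cv2.INTER_CUBIC)); np.savez('/tmp/top'+tag,im=im,d=d)
    P=cloud(cam('top'),d); m=np.zeros(d.shape,bool); m[125:262,230:430]=1
    u=P[...,:2]@X; v=P[...,:2]@Y
    m1=(m&(P[...,2]>.042)&(P[...,2]<.0575)&(u<.640)).astype(np.uint8); n,l,s_,c_=cv2.connectedComponentsWithStats(m1)
    for i in range(1,n):
        if s_[i,4]>120:
            q=P[l==i]; r=cv2.minAreaRect(q[:,:2].astype(np.float32)*1000); c=np.array(r[0])/1000
            print('blk? n',s_[i,4],'c',c.round(4),'uv',np.round([c@X,c@Y],4),'sz',np.round(r[1],1),'ang',round(r[2],2))
    return P,im
E
python3 - <<'E'
from h import *
st(); P,im=topblk('4'); piv([.4721,-.2896],3.5,.0003)
E
```

```text
t 3.55 p [ 0.4113 -0.2618  0.0184] F [-2.2  6.6  5.1] gap 0.85
[[0.101, -0.559, 0.823], [-0.144, 0.81, 0.568], [-0.984, -0.176, 0.001]]
q [ 0.764  0.449 -0.412  2.238  0.697  0.425  0.375]
blk? n 1152 c [ 0.446 -0.315] uv [ 0.5315 -0.125 ] sz [120.5  79.3] ang 34.13
row [0.0005, -0.0025, -0.0034, -0.0601, -0.0108, 0.0]
tool yaw -55.36 p [ 0.4108 -0.2632  0.0183] u,v [ 0.4795 -0.0902]
```

View pics/top4.png

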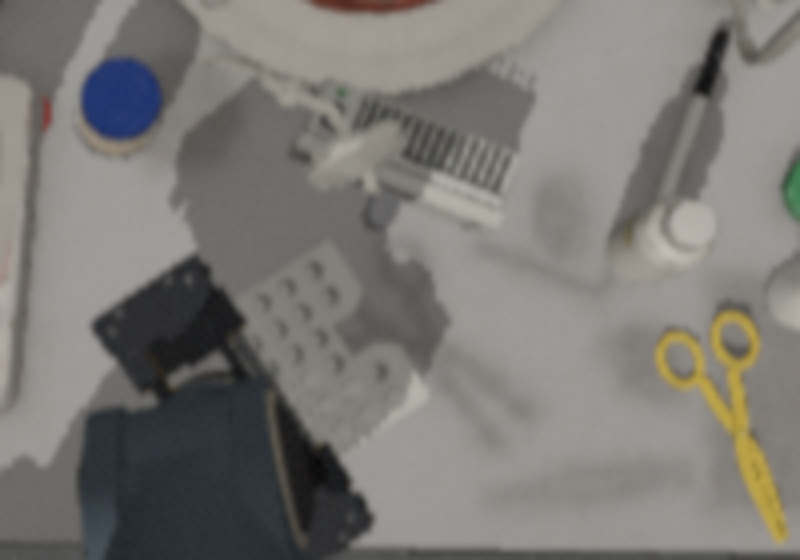

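Call:
play_rows(
  increments=[0.0005,-0.0025,-0.0034,-0.06,-0.0108,0,0.0005,-0.0025,-0.0034,-0.06,-0.0108,0,0.0005,-0.0025,-0.0034,-0.06,-0.0108,0,0.0005,-0.0025,-0.0034,-0.06,-0.0108,0,0.0005,-0.0025,-0.0034,-0.06,-0.0108,0],
)

```text
time_s: 4.1
position: [0.4053, -0.2829, 0.0178]
orientation: [[0.136, -0.776, 0.616], [-0.107, 0.607, 0.788], [-0.985, -0.174, -0.001]]
contact_force: [-5.3, 6.6, 6.6]
finger_gap: 0.849
```

Run:
```python
from h import *
st(); P,im=topblk('5'); piv([.4721,-.2896],3.5,.0003)
```

```text
t 4.1 p [ 0.4053 -0.2829  0.0178] F [-5.3  6.6  6.6] gap 0.85
[[0.136, -0.776, 0.616], [-0.107, 0.607, 0.788], [-0.985, -0.174, -0.001]]
q [ 0.948  0.476 -0.535  2.226  0.717  0.414  0.741]
blk? n 1170 c [ 0.454  -0.3233] uv [ 0.542  -0.1297] sz [119.8  79.8] ang 50.51
row [0.0005, -0.0026, -0.0033, -0.0601, -0.0107, -0.0]
tool yaw -37.98 p [ 0.4052 -0.2844  0.0177] u,v [ 0.4823 -0.1119]
```

View pics/top5.png

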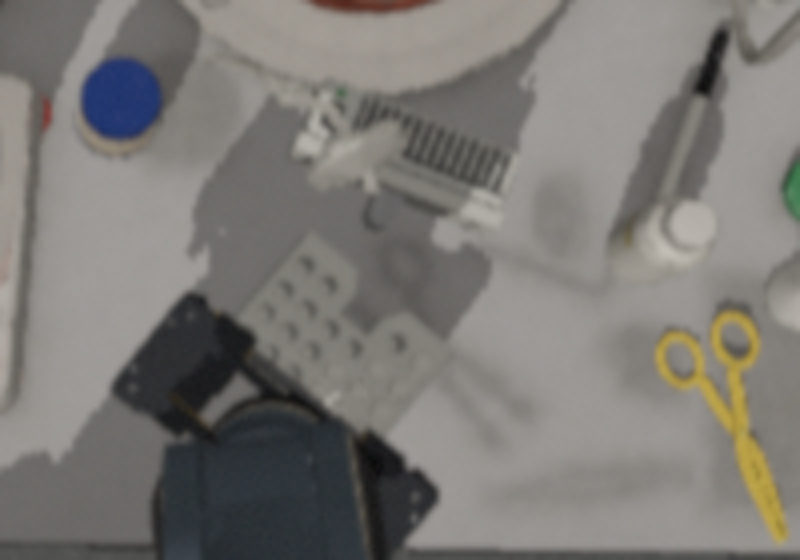

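Call:
play_rows(
  increments=[0.0005,-0.0025,-0.003,-0.056,-0.01,0,0.0005,-0.0025,-0.003,-0.056,-0.01,0,0.0005,-0.0025,-0.003,-0.056,-0.01,0,0.0005,-0.0025,-0.003,-0.056,-0.01,0,0.0005,-0.0025,-0.003,-0.056,-0.01,0],
)

```text
time_s: 4.65
position: [0.4066, -0.3031, 0.0172]
orientation: [[0.158, -0.915, 0.372], [-0.065, 0.366, 0.928], [-0.985, -0.17, -0.002]]
contact_force: [-8.4, 5.2, 7.4]
finger_gap: 0.848
```

Run:
```python
from h import *
st(); P,im=topblk('6'); piv([.4721,-.2896],3.5,.0003)
```

```text
t 4.65 p [ 0.4066 -0.3031  0.0172] F [-8.4  5.2  7.4] gap 0.85
[[0.158, -0.915, 0.372], [-0.065, 0.366, 0.928], [-0.985, -0.17, -0.002]]
q [ 1.119  0.53  -0.669  2.187  0.725  0.449  1.09 ]
blk? n 1180 c [ 0.4642 -0.3285] uv [ 0.5535 -0.1307] sz [120.5  80.5] ang 66.41
row [0.0005, -0.0027, -0.0033, -0.0602, -0.0105, -0.0001]
tool yaw -21.78 p [ 0.4072 -0.3045  0.0171] u,v [ 0.4916 -0.1298]
```

View pics/top6.png

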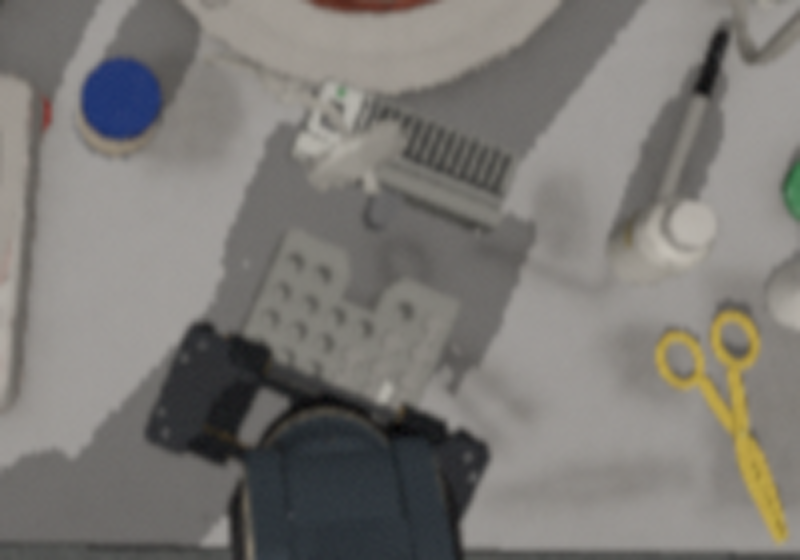

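Call:
play_rows(
  increments=[0.0007,-0.0043,0.0012,0,0,0,0.0007,-0.0043,0.0012,0,0,0,0.0007,-0.0043,0.0012,0,0,0,0.0007,-0.0043,0.0012,0,0,0],
)

```text
time_s: 5.1
position: [0.4237, -0.3066, 0.0168]
orientation: [[0.156, -0.914, 0.375], [-0.067, 0.369, 0.927], [-0.985, -0.17, -0.003]]
contact_force: [-5.7, 1.1, -1.0]
finger_gap: 0.849
```

Run:
```python
from h import *
st(); P,im=topblk('7'); piv([.4721,-.2896],3.5,.0003)
```

```text
t 5.1 p [ 0.4237 -0.3066  0.0168] F [-5.7  1.1 -1. ] gap 0.85
[[0.156, -0.914, 0.375], [-0.067, 0.369, 0.927], [-0.985, -0.17, -0.003]]
q [ 1.094  0.548 -0.664  2.152  0.724  0.47   1.08 ]
blk? n 1155 c [ 0.4817 -0.3312] uv [ 0.5707 -0.1266] sz [120.3  78.8] ang 67.84
row [0.0004, -0.0024, -0.0022, -0.0602, -0.0105, -0.0001]
tool yaw -21.95 p [ 0.4255 -0.3066  0.0172] u,v [ 0.5094 -0.1249]
```

View pics/top7.png

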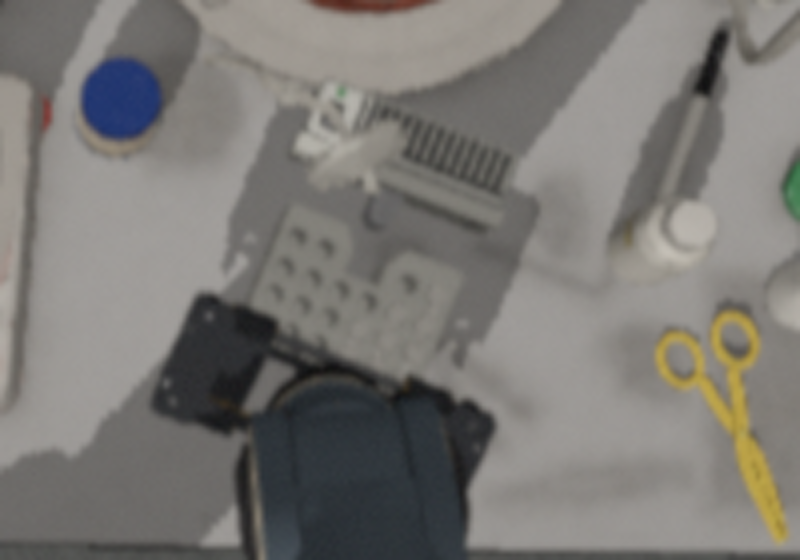

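Call:
play_rows(
  increments=[0.0007,-0.0043,0.0011,0,0,0,0.0007,-0.0043,0.0011,0,0,0,0.0007,-0.0039,0,0,0,0,0.0007,-0.0039,0,0,0,0],
)

```text
time_s: 5.55
position: [0.4416, -0.3099, 0.0172]
orientation: [[0.159, -0.914, 0.373], [-0.065, 0.367, 0.928], [-0.985, -0.172, -0.001]]
contact_force: [-4.6, 1.0, -1.3]
finger_gap: 0.851
```

Run:
```python
from h import *
st(); P,im=topblk('8'); piv([.4721,-.2896],3.5,.0003)
```

```text
t 5.55 p [ 0.4416 -0.3099  0.0172] F [-4.6  1.  -1.3] gap 0.85
[[0.159, -0.914, 0.373], [-0.065, 0.367, 0.928], [-0.985, -0.172, -0.001]]
q [ 1.076  0.566 -0.665  2.117  0.721  0.488  1.079]
blk? n 1130 c [ 0.5004 -0.3344] uv [ 0.5892 -0.1226] sz [119.9  77.8] ang 67.92
row [0.0004, -0.0021, -0.0011, -0.0602, -0.0106, -0.0001]
tool yaw -21.88 p [ 0.4427 -0.3102  0.0174] u,v [ 0.5266 -0.1218]
```

View pics/top8.png

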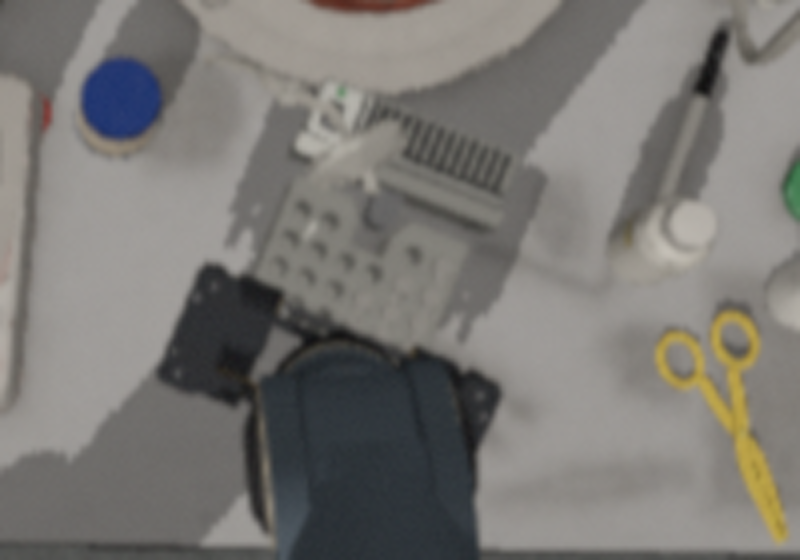

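Call:
play_rows(
  increments=[0.0007,-0.0039,-0.0009,0,0,0,0.0007,-0.0039,-0.0009,0,0,0],
)

```text
time_s: 5.8
position: [0.4488, -0.3138, 0.0173]
orientation: [[0.16, -0.914, 0.372], [-0.065, 0.366, 0.928], [-0.985, -0.173, -0.0]]
contact_force: [-4.6, 3.1, -2.4]
finger_gap: 0.849
```

Run:
```python
from h import *
st(); P,im=topblk('9'); piv([.4721,-.2896],3.5,.0003)
```

```text
t 5.8 p [ 0.4488 -0.3138  0.0173] F [-4.6  3.1 -2.4] gap 0.85
[[0.16, -0.914, 0.372], [-0.065, 0.366, 0.928], [-0.985, -0.173, -0.0]]
q [ 1.075  0.576 -0.667  2.099  0.718  0.498  1.086]
blk? n 1096 c [ 0.5074 -0.3381] uv [ 0.5971 -0.1234] sz [120.2  77.5] ang 68.6
row [0.0004, -0.0022, -0.0006, -0.0601, -0.0107, -0.0]
tool yaw -21.82 p [ 0.4501 -0.3144  0.0176] u,v [ 0.5351 -0.1229]
```

View pics/top9.png

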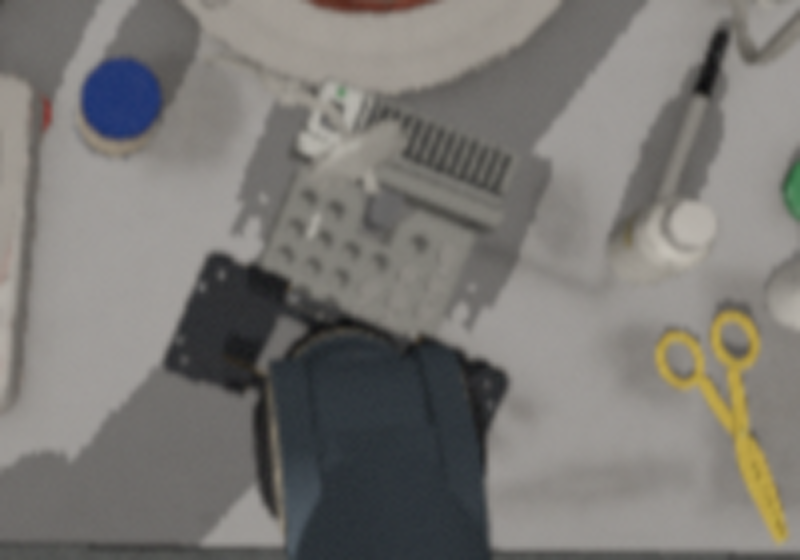

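Call:
play_rows(
  increments=[0.0006,-0.0034,-0.0005,0,0,0,0.0005,-0.0025,-0.0004,0,0,0,0.0003,-0.0015,0,0,0,0],
)

```text
time_s: 6.15
position: [0.455, -0.3173, 0.0174]
orientation: [[0.159, -0.915, 0.372], [-0.065, 0.366, 0.928], [-0.985, -0.172, -0.001]]
contact_force: [-11.1, 4.6, 5.8]
finger_gap: 0.852
```

Run:
```python
from h import *
st(); P,im=topblk('10'); piv([.4721,-.2896],3.5,.0003)
```

```text
t 6.15 p [ 0.455  -0.3173  0.0174] F [-11.1   4.6   5.8] gap 0.85
[[0.159, -0.915, 0.372], [-0.065, 0.366, 0.928], [-0.985, -0.172, -0.001]]
q [ 1.071  0.585 -0.667  2.082  0.716  0.509  1.09 ]
blk? n 1034 c [ 0.5123 -0.341 ] uv [ 0.6028 -0.1243] sz [120.1  74. ] ang 68.08
row [0.0004, -0.0022, -0.0003, -0.0602, -0.0105, -0.0001]
tool yaw -21.79 p [ 0.4549 -0.3173  0.0174] u,v [ 0.5407 -0.1238]
```

View pics/top10.png

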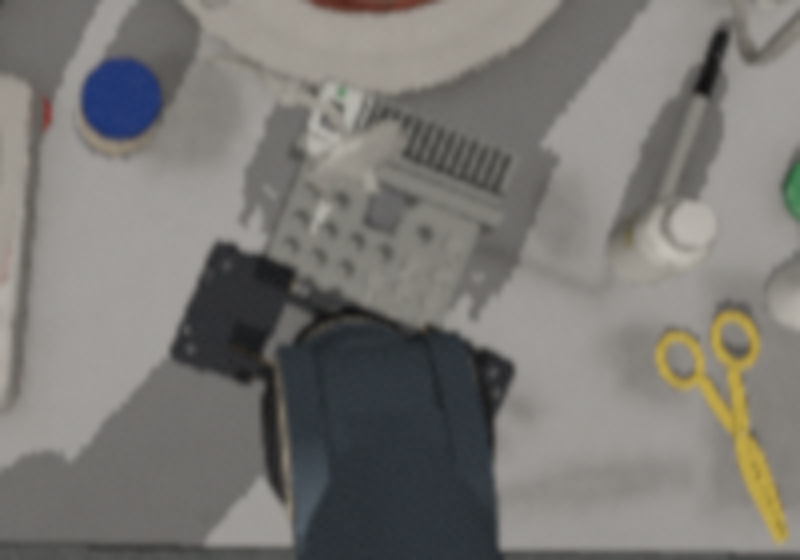

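Call:
play_rows(
  increments=[0.0003,-0.0015,0,0,0,0,0.0003,-0.0015,0,0,0,0,0,0,0,0,0,0],
)

```text
time_s: 6.5
position: [0.4551, -0.3174, 0.0172]
orientation: [[0.153, -0.916, 0.372], [-0.065, 0.366, 0.928], [-0.986, -0.166, -0.003]]
contact_force: [-15.7, 6.9, 12.9]
finger_gap: 0.847
```

Run:
```python
from h import *
st(); piv([.4721,-.2896],3.5,.0003)
```

```text
t 6.5 p [ 0.4551 -0.3174  0.0172] F [-15.7   6.9  12.9] gap 0.85
[[0.153, -0.916, 0.372], [-0.065, 0.366, 0.928], [-0.986, -0.166, -0.003]]
q [ 1.069  0.587 -0.668  2.079  0.715  0.517  1.091]
row [0.0004, -0.0022, -0.0003, -0.0602, -0.0102, -0.0002]
tool yaw -21.79 p [ 0.4551 -0.3174  0.0172] u,v [ 0.5408 -0.1238]
```

Call:
play_rows(
  increments=[0.0003,-0.002,0,0,0,0,0.0003,-0.002,0,0,0,0,0,0,0,0,0,0],
)

```text
time_s: 6.8
position: [0.4552, -0.3175, 0.0166]
orientation: [[0.146, -0.917, 0.372], [-0.063, 0.366, 0.928], [-0.987, -0.159, -0.005]]
contact_force: [-25.0, 11.5, 22.2]
finger_gap: 0.85
```

Call:
play_rows(
  increments=[-0.0005,0.003,0,0,0,0,-0.0014,0.008,0,0,0,0,-0.002,0.011,0,0,0,0,-0.003,0.015,0,0,0,0,-0.003,0.015,0,0,0,0],
)

```text
time_s: 7.3
position: [0.4171, -0.3021, 0.0201]
orientation: [[0.17, -0.913, 0.371], [-0.068, 0.365, 0.929], [-0.983, -0.183, 0.0]]
contact_force: [0.1, 0.4, 1.1]
finger_gap: 0.852
```

Run:
```python
from h import *
st(); P,im=topblk('11')
im,d=snapshot('side'); save('side11',cv2.resize(im[90:220,230:390],None,fx=5,fy=4.6,interpolation=cv2.INTER_CUBIC)); np.savez('/tmp/side11',im=im,d=d)
im,d=snapshot('wrist'); save('wrist11',im)
```

```text
t 7.3 p [ 0.4171 -0.3021  0.0201] F [0.1 0.4 1.1] gap 0.85
[[0.17, -0.913, 0.371], [-0.068, 0.365, 0.929], [-0.983, -0.183, 0.0]]
q [ 1.106  0.53  -0.669  2.177  0.726  0.446  1.08 ]
blk? n 1288 c [ 0.5063 -0.3387] uv [ 0.5964 -0.1244] sz [120.3  87.4] ang 68.26
```

View pics/top11.png

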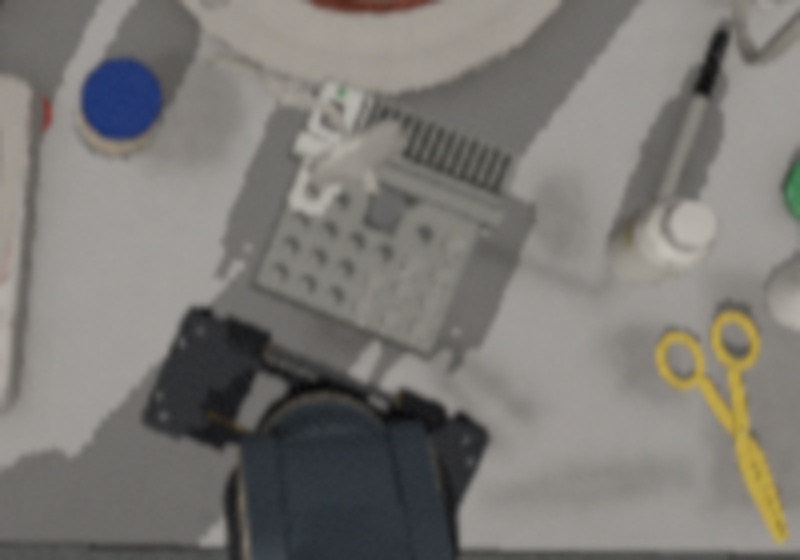

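View pics/side11.png

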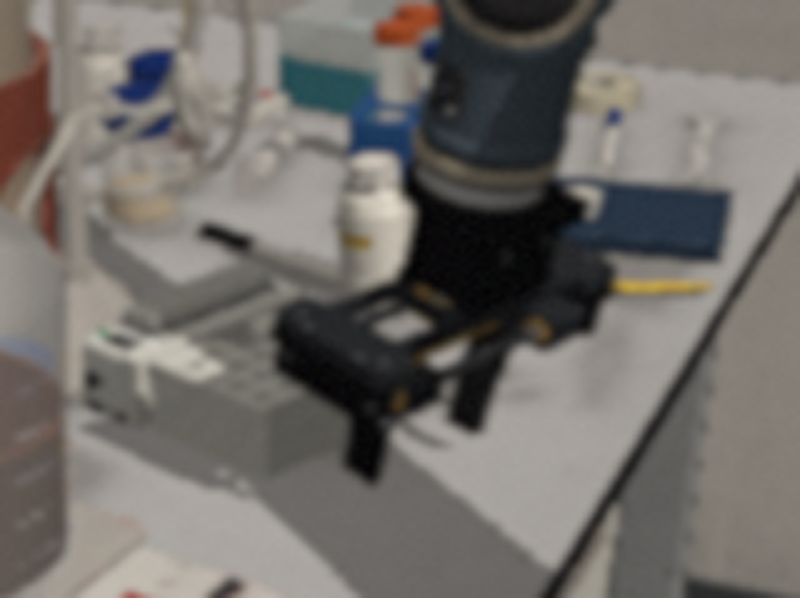

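Call:
play_rows(
  increments=[-0.02,0.01,0,0,0,0,-0.035,0.005,0,0,0,0,-0.035,0,0,0,0,0,-0.04,0,0,0,0,0,-0.04,0,0,0,0,0],
)

```text
time_s: 7.95
position: [0.3754, -0.285, 0.186]
orientation: [[0.169, -0.913, 0.37], [-0.067, 0.364, 0.929], [-0.983, -0.182, 0.001]]
contact_force: [0.1, -0.7, 1.2]
finger_gap: 0.847
```

Run:
```python
from h import *
st()
plan([.30,-.52,.23],Rt(-21.8,5),10)
```

```text
t 7.95 p [ 0.3754 -0.285   0.186 ] F [ 0.1 -0.7  1.2] gap 0.85
[[0.169, -0.913, 0.37], [-0.067, 0.364, 0.929], [-0.983, -0.182, 0.001]]
q [ 1.551  0.229 -1.073  2.115  0.262  0.748  1.522]
[-0.004, -0.0025, -0.0246, 0.0001, 0.0001, 0.0096, -0.0041, -0.0024, -0.0246, 0.0001, 0.0001, 0.0096, -0.0041, -0.0024, -0.0246, 0.0001, 0.0001, 0.0096, -0.0041, -0.0024, -0.0246, 0.0001, 0.0001, 0.0096, -0.0041, -0.0023, -0.0246, 0.0001, 0.0001, 0.0096]
[-0.0041, -0.0023, -0.0246, 0.0001, 0.0001, 0.0096, -0.0042, -0.0023, -0.0246, 0.0001, 0.0001, 0.0096, -0.0042, -0.0022, -0.0246, 0.0001, 0.0001, 0.0096, -0.0042, -0.0022, -0.0246, 0.0001, 0.0001, 0.0096, -0.0042, -0.0021, -0.0246, 0.0001, 0.0001, 0.0096]
```

Call:
play_rows(
  increments=[-0.004,-0.0025,-0.0246,0,0,0.0096,-0.004,-0.0025,-0.0246,0,0,0.0096,-0.004,-0.0025,-0.0246,0,0,0.0096,-0.004,-0.0025,-0.0246,0,0,0.0096,-0.004,-0.0025,-0.0246,0,0,0.0096],
)

```text
time_s: 8.45
position: [0.3377, -0.4045, 0.2068]
orientation: [[0.125, -0.92, 0.372], [-0.051, 0.368, 0.928], [-0.991, -0.135, -0.001]]
contact_force: [0.1, -0.6, 0.5]
finger_gap: 0.847
```

Call:
play_rows(
  increments=[-0.004,-0.0025,-0.0246,0,0,0.0096,-0.004,-0.0025,-0.0246,0,0,0.0096,-0.004,-0.0025,-0.0246,0,0,0.0096,-0.004,-0.0025,-0.0246,0,0,0.0096,-0.004,-0.0025,-0.0246,0,0,0.0096],
)

```text
time_s: 8.95
position: [0.3012, -0.5226, 0.2278]
orientation: [[0.08, -0.925, 0.372], [-0.033, 0.37, 0.928], [-0.996, -0.087, -0.001]]
contact_force: [-0.1, 0.1, -0.5]
finger_gap: 0.849
```

Run:
```python
from h import *
st(); P,im=topblk('12'); z0=np.load('/tmp/top0.npz'); P0=cloud(cam('top'),z0['d'])
save('top12f',im)
im2,d=snapshot('side'); save('side12',cv2.resize(im2[90:220,230:390],None,fx=5,fy=4.6,interpolation=cv2.INTER_CUBIC))
u=P[...,:2]@X; v=P[...,:2]@Y; m=np.zeros(u.shape,bool); m[125:262,230:430]=1
m&=(P[...,2]>.042)&(P[...,2]<.0575)&(v>-.186)&(v<-.064)
vs=[];us=[]
for t in np.arange(-.180,-.07,.006):
    s=m&(v>=t)&(v<t+.006)&(u>.5)&(u<.6)
    if s.sum()>3: vs.append(t+.003); us.append(np.sort(u[s])[:2].mean())
print(np.round(np.array(us)*1000,1)); f=np.polyfit(vs,us,1); print('rear slope deg',np.degrees(np.arctan(f[0])).round(2),'rear u mid',np.polyval(f,-.1245).round(4))
def comp(P,lo,hi,r):
    q=P[r[0]:r[1],r[2]:r[3]].reshape(-1,3); q=q[(q[:,2]>lo)&(q[:,2]<hi)]; return np.round(np.median(q,0),4),len(q)
for nm,lo,hi,r in [('bottle100',.08,.12,(130,170,245,275)),('buffer',.08,.12,(165,200,380,412)),('timerL',.006,.03,(185,225,112,150)),('timerR',.006,.03,(90,118,490,512))]:
    print(nm,comp(P0,lo,hi,r),comp(P,lo,hi,r))
# image difference
g=cv2.absdiff(im,z0['im']).max(2)
```

```text
t 8.95 p [ 0.3012 -0.5226  0.2278] F [-0.1  0.1 -0.5] gap 0.85
[[0.08, -0.925, 0.372], [-0.033, 0.37, 0.928], [-0.996, -0.087, -0.001]]
q [ 1.688  0.466 -0.929  1.719  0.379  1.077  1.846]
blk? n 1293 c [ 0.5062 -0.3386] uv [ 0.5962 -0.1243] sz [120.5  87. ] ang 68.31
[554.2 553.3 553.8 553.4 553.4 553.3 553.5 553.5 554.1 554.6 553.8 553.9
 553.6 553.1 553.4 552.8 553.  553.5 553.9]
rear slope deg -0.18 rear u mid 0.5536
bottle100 (array([ 0.5954, -0.1816,  0.1014]), 341) (array([ 0.5949, -0.1816,  0.1014]), 341)
buffer (array([ 0.5213, -0.5244,  0.0995]), 184) (array([ 0.5211, -0.5219,  0.0993]), 182)
timerL (array([0.4532, 0.1568, 0.0131]), 533) (array([0.4532, 0.1569, 0.0131]), 537)
timerR (array([ 0.7392, -0.823 ,  0.0131]), 461) (array([ 0.7393, -0.8234,  0.0132]), 456)
```

View pics/top12.png

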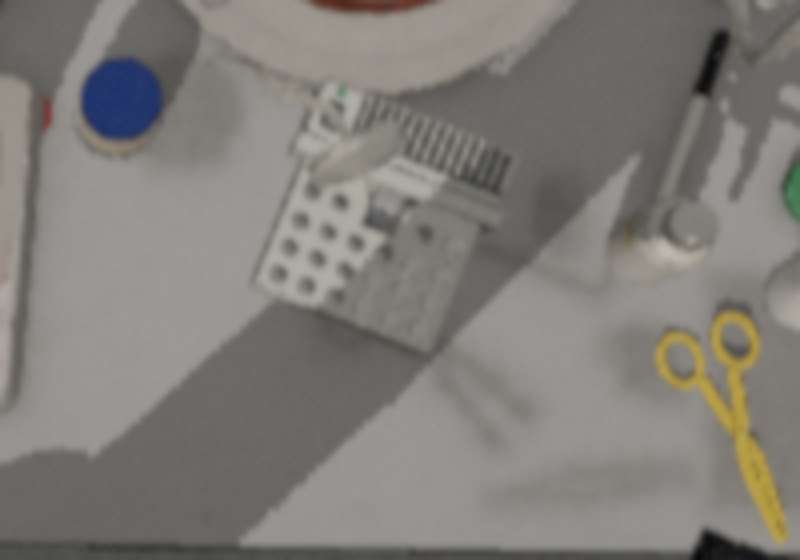

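View pics/side12.png

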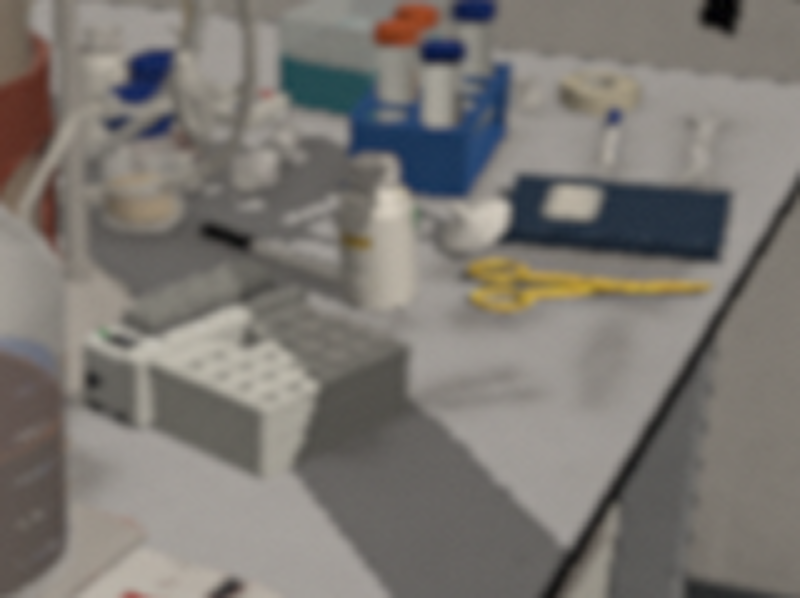

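Run:
```python
from h import *
a=np.load('/tmp/top0.npz'); b=np.load('/tmp/top12.npz'); C=cam('top'); 
for z in (a,b):
    P=cloud(C,z['d'])[160:205,375:415].reshape(-1,3); k=P[(P[:,2]>.03)&(P[:,2]<.12)]; print(len(k),k.mean(0).round(4))
print(workorder.finish_job())
```

```text
406 [ 0.5178 -0.5191  0.0783]
400 [ 0.5174 -0.5178  0.0778]
the job is handed in; nothing more can be done
None
```

The tube block is home in the cooler: the key is in the slot, the face is on the cold plate, and the hand is clear. I handed the job in at about 9 s of the 58 s allowed.

I set both open fingertips against the block's plain rear face, without gripping or lifting. I turned it about 44° by leading with the tip at its near end. Then I pushed it forward with small sideways corrections, until about 27 N no longer moved it, and backed the hand off.

**Checks after the hand was away (top camera):**

| Check | Measured | Target |
|---|---|---|
| Block's angle to the plate | within about 0.2–0.3° | 0° |
| Block's rear face, distance from plate front | 89.6 mm | 90 mm |
| Block's sideways offset from the plate's middle | 0.2 mm | 0 mm |

- **Fit:** neither the top nor the side view showed a gap at the plate. The camera calibration is only good to about 2 mm, so the push stopping dead is the stronger sign that the block is seated.
- **Blue-capped bottle and timer:** these did not move (within 0.5 mm). Two timers are in view, and neither moved.
- **White bottle:** its height-cloud average differed by 1.3 mm and its cap median by 2.5 mm between the first and last pictures. I read this as depth noise, because the arm never came near it and it looks the same in both pictures.
- **Upward force while pushing:** the wrist also read an upward force, 5–8 N for most of the turning and up to 22 N in the last push. I did not find the cause. All forces stayed far below the limits.

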